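# Spacers on the crankcase studs, cover held ready above

## Robot

A 6-joint arm with a two-finger parallel gripper is mounted at the origin on the work surface. World frame = base frame: x ahead of the robot, y to its left, z up, the work surface at z = 0. Lengths are in m, angles in rad, forces in N, time in s.
With the tool pointing down it reaches from about 0.325 to 0.775 m from the base axis. Payload 5.5 kg.
Tool frame: the origin (TCP) lies at the very end of the fingers, on their centre line; the grasp point (between the pads) lies 19 mm behind it; y points along the fingers, z is the direction in which the jaws open and shut, and the axes are right-handed (so a half turn about y gives the same grasp; the last joint's range is limited). The gripper opens to 85 mm and grips with 20 to 120 N. Pads are 22 mm wide; open, the fingers measure 114 mm over their backs; the gripper's body (76 mm by 85 mm) begins 54 mm behind the grasp point. The pads swing forward as they close: fully open they stand 13 mm farther back than shut.
Start: joints at [1.066, 0.091, 1.231, -0, 1.82, -0.057], TCP at [0.26, 0.541, 0.231] pointing down, gripper open.
Joint ranges: [-2.87, 2.87], [-0.86, 2.18], [0.17, 2.46], [-1.51, 4.65], [0.06, 2.69], [-2.65, 2.65]. Speed limits (rad/s): [2.57, 2.57, 3.01, 3.14, 3.14, 3.14].

## Interface

Orientations are given as [roll, pitch, yaw] about the fixed x, y, z axes, in that order (R = Rz(yaw) Ry(pitch) Rx(roll)).
In Python, from plant import arm, viewer, spotter gives the robot as it stands.
- The arm moves only by the shell command python3 -m pendant 'ROWS'. ROWS is JSON, a list that holds one entry, the list of rows, each a list of 7 numbers: the shift along the world's x, y, z in mm, then the turn, a rotation vector about the world's x, y, z in rad, then the closure in counts, from 0 (fully open) to 255 (shut). In form: [[[x, y, z, ax, ay, az, grip], ...]]. A call has 1 to 5 rows; each row is the pose to reach, as a shift and turn from the pose measured when the call began; what a row does not reach only later rows make up. A row lasts 1/12 s, in which the tool goes at most 41.7 mm and 7.16 degrees, less where a joint would pass 70% of its speed; a pose out of reach is approached as far as the arm can. A call with a gripper value outside its range is refused whole. The fingers move at their own pace and stop on an object; the grip force is fixed at half the most. Time passes only in rows, so rows that repeat a pose let the fingers close. It gives the time, the measured TCP pose, the force and the opening at its end, in the units of the state.
- arm.get_obs(): the state, without advancing time (a new reading comes with each control period).
- viewer.capture(name): name is "scene" or "top" or "wrist"; returns a dict with "image" (480x640x3 uint8, red, green, blue), "z_map" (480x640 float32, m along the optical axis (not along the pixel's ray), 0 where there is no reading), "fx", "fy", "cx", "cy" (pixels), "k1" (the pictures are not rectified: a ray, as slopes to the right and down, at radius r is drawn at 1 + k1 r^2 times it, then the intrinsics apply), "origin" and "orientation" of the camera in the world. Camera axes: x right, y down, z forward; pixel columns grow to the right and rows downward; lengths in m; the calibration is good to about 2 mm. A picture is of the moment at which its call begins.
- arm.close_job(): hands the job in, once; it reports no verdict.
Trained networks look in a picture, given as the dict that the camera call returned (one of the last four; its "shot" number tells which), for a name from the list of things; names that differ only in an ending like _2 or _b are one class to them, and where a whole thing is asked for, a point or a joint stands for the part that bears it (a point fixed in the world has none). Each returns a list of dicts, best first, with "confidence" (0 to 1); they miss things now and then, are a little off and sometimes report something else, mostly with a low value. They report only what shows in the picture. A call takes as long as a camera call. They do not tell look-alikes from the thing itself.
- spotter.find_in(name, picture): "at" ([x, y, z] in m, in world coordinates, good to about 4 mm: the middle of the surface that is visible of it).
- spotter.cut_out(name, picture): "mask" (480x640 bool, what is visible of it).
- spotter.tip_of(name, picture): "at" ([x, y, z] in m, in world coordinates, good to about 4 mm: a listed point, or the origin of a listed thing).
The state is a dict: "clock": time; "joint_pos": joint angles; "dq": joint speeds; "tau": joint torques, N m; "ee_pos": TCP position; "tcp_rot": TCP orientation; "contact_force": force on the tool from outside, world axes, zero at the start; "moment": the same for the moment, N m; "opening": finger opening in m.
Only numpy, scipy, OpenCV 4.12 (cv2) and the standard library are available. Lean on these libraries where they do the work, as an engineer would, in place of code of your own. Each camera call takes 0.05 s, during which the arm holds its last target.

## Task

First slip the two loose steel spacer sleeves over the two bare studs of the grey stepped crankcase: the long one in the row on the lower deck, the short one in the row on the upper deck, like the sleeves already fitted there, each all the way down. Then pick up the finned cover, lift it over the top of the black frame tube without touching the tube, and finish while still holding it in the gripper, level and still, with its four holes lined up over the four studs and its underside about 15 mm above the stud tips, touching neither studs nor sleeves. Leave the fitted sleeves in place and the other things on the bench alone.

Things in the scene. Friction and masses are not known exactly. Their poses are not given: they have to be found in the camera images.
- crankcase: Grey crankcase half fixed to the bench, left or right of the tube, 150 (x) by 120 (y) mm. Stepped top: lower deck (its -x half) 50 mm high, upper deck (+x half) 70 mm. Four dark upright 10 mm studs at x = -45 or +45, y = -35 or +35 mm, all tips 125 mm above the bench. One stud in each row is bare, the other carries a sleeve. Origin: centre of the underside, z up.
- low_bare (a point): Foot of the bare stud on the lower deck (crankcase x -45, y +35, z 50 mm): where the centre of the long loose sleeve's lower end belongs.
- high_bare (a point): Foot of the bare stud on the upper deck (crankcase x +45, y -35, z 70 mm): where the centre of the short loose sleeve's lower end belongs.
- low_taken (a point): Foot of the stud on the lower deck that already carries a long sleeve (crankcase x -45, y -35, z 50 mm).
- high_taken (a point): Foot of the stud on the upper deck that already carries a short sleeve (crankcase x +45, y +35, z 70 mm).
- stud_tips (a point): Centre of the four stud tips (crankcase x 0, y 0, z 125 mm), axes as the crankcase's.
- long_loose: Loose long spacer sleeve: plain steel tube, 26 mm outside, 14 mm bore, 56 mm long, about 0.14 kg, standing upright on the bench. Origin: centre of its lower end, z along its bore.
- short_loose: Loose short spacer sleeve: the same but 36 mm long, about 0.09 kg, standing upright. Origin: centre of its lower end. The two loose sleeves stand nearer the robot, one each side of the tube; which is where varies.
- long_fitted: Long sleeve (56 mm) already on its lower-deck stud. Origin: centre of its lower end.
- short_fitted: Short sleeve (36 mm) already on its upper-deck stud. Origin: centre of its lower end. When all four sleeves are down, their tops are level, 106 mm above the bench and 19 mm below the stud tips.
- cover: Finned aluminium cover flat on the bench: plate 124 (x) by 96 (y) by 14 mm, four 15 mm through holes at x = -45 or +45, y = -35 or +35 mm. To grip it: finned block in the middle, from the plate up to 58 mm above the underside, 28 mm wide (y), flat faces 64 mm long (x). About 0.55 kg, balanced; same after a half turn. Origin: centre of the underside, z up.
- frame_tube: Black steel tube, 40 mm in diameter and 300 mm long, fixed on two wooden blocks (40 by 70 mm) and lying along its own x axis, roughly away from the robot, between the crankcase and the cover; its clamps' top is 98 mm above the bench. Origin: on the bench below the tube's middle.
- piston: Bystander: aluminium piston, 58 mm across, 50 mm high, standing beside the far part of the tube. Origin: centre of the underside.
- socket: Bystander: small steel socket, 20 mm across, 38 mm high, standing beside the far part of the tube. Origin: centre of the underside.
- oil_can: Bystander: can 64 mm across, 120 mm high, at the right near the robot. Origin: centre of the underside.
- grease_jar: Bystander: white jar with black cap, 66 mm across, 75 mm high, at the left near the robot. Origin: centre of the underside.
- spanner: Bystander: spanner lying flat at the far left. Origin: underside.
- hammer: Bystander: hammer lying at the far right. Origin: underside.
- tape_roll: Bystander: cardboard roll, 70 mm across, 25 mm high, lying between the robot and the tube. Origin: centre of the underside.
Not all that is in view belongs to the job. Leave any orange look-alike of the crankcase alone.

How it is judged:
On the way, in this order (a step that is already met when the one before it is completed fails the run):
1. both loose sleeves all the way down on their studs and let go (distance between long_loose and low_bare below 0.005 m and angle between each of long_loose, short_loose's own z axis and vertical below 0.08 rad and distance between short_loose and high_bare below 0.005 m and contact force between the fingers and long_loose below 0.1 N and contact force between the fingers and short_loose below 0.1 N), for 0.2 s.
2. the cover is carried above the frame tube (height (world z) of cover above 0.099 m and y of cover in the frame of frame_tube between -0.05 and 0.05 m and x of cover in the frame of frame_tube between -0.17 and 0.17 m), for 0.02 s.
At the end, for the whole second after the job is handed in: All four sleeves upright, lower ends within 5 mm of the feet of their studs. Cover gripped and still, centre within 7 mm of the studs' centre, turned within 0.1 rad (either way round), level within 0.09 rad, underside 5 to 30 mm above the stud tips, touching neither crankcase nor sleeves (distance between long_loose and low_bare below 0.005 m and angle between each of long_loose, short_loose, long_fitted, short_fitted's own z axis and vertical below 0.08 rad and distance between short_loose and high_bare below 0.005 m and distance between long_fitted and low_taken below 0.005 m and distance between short_fitted and high_taken below 0.005 m and horizontal distance between cover and stud_tips below 0.007 m and z of cover in the frame of stud_tips between 0.005 and 0.03 m and angle between the x axis of cover and the x axis of stud_tips, either way round below 0.1 rad and angle between cover's own z axis and vertical below 0.09 rad and linear speed of cover below 0.02 m/s and angular speed of cover below 0.15 rad/s and contact force between the fingers and cover above 3 N and contact force between cover and crankcase below 0.1 N and contact force between cover and long_loose below 0.1 N and contact force between cover and short_loose below 0.1 N and contact force between cover and long_fitted below 0.1 N and contact force between cover and short_fitted below 0.1 N); the arm keeps its last pose, push and grip.
It fails at once if the cover touches the frame tube (contact force between cover and frame_tube above 0.5 N).
It fails at once if the cover touches the studs, the crankcase or a sleeve (contact force between cover and crankcase above 0.5 N or contact force between cover and long_loose above 0.5 N or contact force between cover and short_loose above 0.5 N or contact force between cover and long_fitted above 0.5 N or contact force between cover and short_fitted above 0.5 N).
It fails at once if a bystander is moved by more than 30 mm (distance of any of piston, socket, oil_can, grease_jar, spanner, hammer, tape_roll from where it was at the start of the episode above 0.03 m).
It also fails if it takes over 72 s, if anything falls off the work surface, if the arm or the gripper's body presses on something with over 40 N, if the wrist force passes 120 N, or if a joint passes its speed limit or range.

## Working session

There is one attempt and no reset: what is moved stays moved. The work goes in short steps, Python scripts to look and compute and a shell command to move; the robot and the scene stay as the last step left them, time stands still between calls to the robot, and variables do not carry over. Pictures are saved under pics/ and viewed, and the job is handed in when it is done.

```bash
ls; mkdir -p pics; cat > h.py <<'E'
import numpy as np,cv2
from plant import arm,viewer,spotter
from scipy.spatial.transform import Rotation as R
def Rm(o):
    o=np.array(o,float)
    if o.shape==(3,3): return o
    if o.shape==(3,): return R.from_euler('xyz',o).as_matrix()
    return R.from_quat(o).as_matrix()
def cloud(p):
    v,u=np.mgrid[0:480,0:640]
    K=np.array([[p['fx'],0,p['cx']],[0,p['fy'],p['cy']],[0,0,1]])
    xd=(u-p['cx'])/p['fx'];yd=(v-p['cy'])/p['fy']
    x,y=xd.copy(),yd.copy()
    for _ in range(8):
        s=1+p['k1']*(x*x+y*y);x,y=xd/s,yd/s
    z=p['z_map'];c=np.stack([x*z,y*z,z],-1)
    w=c@Rm(p['orientation']).T+np.array(p['origin'])
    w[z<=0]=np.nan
    return w
def proj(p,P):
    c=(np.atleast_2d(P)-np.array(p['origin']))@Rm(p['orientation'])
    x=c[:,0]/c[:,2];y=c[:,1]/c[:,2];s=1+p['k1']*(x*x+y*y)
    return np.stack([x*s*p['fx']+p['cx'],y*s*p['fy']+p['cy']],-1)
def save(p,n): cv2.imwrite('pics/'+n,cv2.cvtColor(p['image'],cv2.COLOR_RGB2BGR))
E
python3 - <<'E'
from h import *
print(arm.get_obs())
for n in ['scene','top']:
    p=viewer.capture(n);save(p,n+'0.png');print({k:v for k,v in p.items() if k not in('image','z_map')})
    np.savez(n+'0.npz',**{k:v for k,v in p.items()})
    for t in ['crankcase','low_bare','high_bare','low_taken','high_taken','stud_tips','long_loose','short_loose','cover','frame_tube','piston','socket','oil_can','grease_jar','tape_roll']:
        print(t,[(round(d['confidence'],2),np.round(d['at'],3).tolist(),proj(p,d['at']).round(0).tolist()[0]) for d in spotter.tip_of(t,p)])
E
```

```text
pics
{'clock': 0.0, 'joint_pos': array([ 1.06632075e+00,  9.18666996e-02,  1.23192459e+00,  3.35940507e-06,
        1.81983041e+00, -5.66982325e-02]), 'dq': array([ 0.00113991, -0.00025683, -0.00093778, -0.00044875,  0.00133424,
        0.00033502]), 'tau': array([-8.54371810e-04, -4.58730412e+01, -4.18027604e+01, -2.22122794e-04,
        1.17246332e-02,  1.59782689e-05]), 'ee_pos': array([0.25963027, 0.54058052, 0.23012435]), 'tcp_rot': array([-1.57282193e+00,  1.18233763e-04, -4.47776643e-01]), 'contact_force': array([-0.22862681, -0.06304613, -0.63948017]), 'moment': array([ 0.03907796,  0.00856887, -0.01586285]), 'opening': 0.08550826700769487}
{'fx': 588.7053414632279, 'fy': 588.7053414632279, 'cx': 323.1809444356155, 'cy': 223.46444822915416, 'k1': -0.0664008042622117, 'origin': array([ 1.3003003 , -0.08072882,  0.98340592]), 'orientation': array([-2.39648113,  0.01939653,  1.44123829]), 'shot': 1}
crankcase [(0.91, [0.582, -0.218, 0.002], [220.0, 301.0]), (0.73, [0.275, -0.237, 0.001], [211.0, 197.0]), (0.6, [0.274, 0.234, -0.002], [404.0, 178.0])]
low_bare [(0.95, [0.228, -0.
[... 2712 characters left out ...]
9.0])]
short_loose [(0.37, [0.422, 0.1, 0.001], [285.0, 285.0])]
cover [(0.8, [0.6, 0.255, -0.001], [225.0, 216.0]), (0.21, [0.628, -0.175, 0.069], [395.0, 201.0])]
frame_tube [(0.48, [0.389, -0.002, -0.002], [325.0, 298.0])]
piston [(0.84, [0.721, 0.096, -0.002], [287.0, 170.0]), (0.73, [0.764, -0.242, 0.001], [415.0, 154.0])]
socket [(0.4, [0.724, -0.098, 0.006], [361.0, 168.0])]
oil_can [(0.58, [0.39, -0.403, 0.005], [479.0, 296.0])]
grease_jar [(0.59, [0.419, 0.397, 0.005], [170.0, 286.0])]
tape_roll [(0.53, [0.387, 0.001, -0.001], [323.0, 299.0]), (0.51, [0.627, -0.174, 0.067], [395.0, 202.0]), (0.47, [0.726, -0.099, 0.004], [361.0, 168.0]), (0.18, [0.42, 0.396, 0.003], [171.0, 286.0])]
```

View pics/scene0.png

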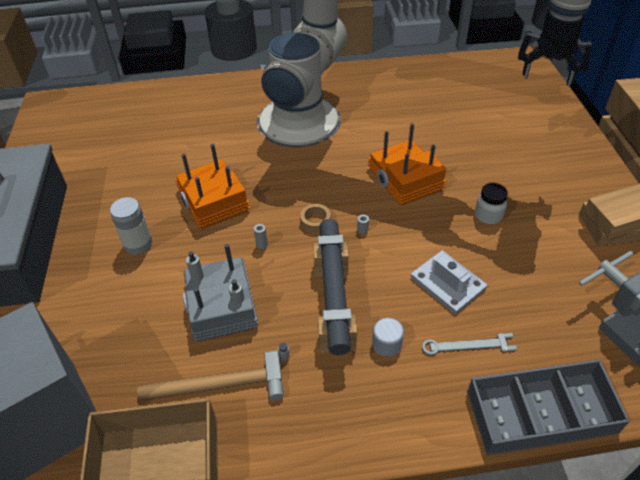

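View pics/top0.png

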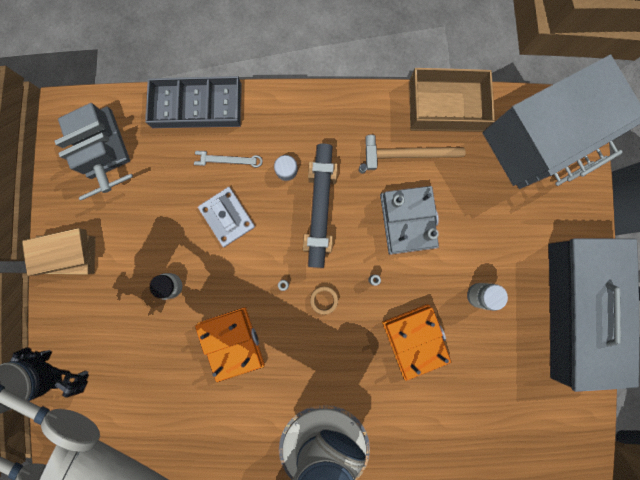

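The grey crankcase is at scene (220,301) / top (411,219). The orange look-alikes are at top (230,345) and (417,340), and the orange colour rules them out. The loose sleeves are at scene (260,236), which looks taller, and (363,225). The cover is at scene (448,282) and the tube at scene (333,290). Next I'll measure these precisely.

```bash
python3 - <<'E'
from h import *
for n in ['scene','top']:
    p=dict(np.load(n+'0.npz')); w=cloud(p)
    print(n,'bench z',np.nanmedian(w[(abs(w[...,0]-.5)<.05)&(abs(w[...,1]+.33)<.03)][:,2]))
    for c in [(.43,-.125),(.425,.1)]:
        m=(np.hypot(w[...,0]-c[0],w[...,1]-c[1])<.035)&(w[...,2]>.008)
        q=w[m]; top=np.nanpercentile(q[:,2],97); t=q[q[:,2]>top-.006]
        print('sleeve',len(q),'top',top.round(4),'topc',(t.min(0)+t.max(0)).round(4)/2,t.max(0)-t.min(0), t.mean(0).round(4))
    for lo,hi,name,c in [(.008,.02,'plate',(.6,.253)),(.045,.07,'block',(.6,.253)),(.03,.13,'case',(.585,-.219))]:
        m=(np.hypot(w[...,0]-c[0],w[...,1]-c[1])<.11)&(w[...,2]>lo)&(w[...,2]<hi)
        q=w[m][:,:2].astype(np.float32); print(name,len(q),cv2.minAreaRect(q*1000))
    # studs
    m=(np.hypot(w[...,0]-.585,w[...,1]+.219)<.1)&(w[...,2]>.111)
    k,l=cv2.connectedComponents(m.astype(np.uint8))
    for i in range(1,k):
        q=w[l==i];print('stud',len(q),q.mean(0).round(4),q[:,2].max().round(4))
    m=(np.hypot(w[...,0]-.6,w[...,1]-0.005)<.2)&(abs(w[...,1]-.005)<.06)&(w[...,2]>.05)
    q=w[m];print('tube',cv2.minAreaRect((q[:,:2]*1000).astype(np.float32)),np.nanpercentile(q[:,2],99))
    a=p['image'];b=(175,270,180,290) if n=='scene' else (180,295,370,450)
    x=np.hstack([cv2.resize(a[b[0]:b[1],b[2]:b[3]],(400,340),interpolation=cv2.INTER_CUBIC), cv2.resize(a[245:345,180:260] if n=='scene' else a[175:260,370:450],(380,340),interpolation=cv2.INTER_CUBIC)])
    cv2.imwrite('pics/crop_%s.png'%n,x[...,::-1])
E
```

```text
scene bench z -0.0030073603465621823
sleeve 245 top 0.0548 topc [ 0.4417 -0.1247  0.053 ] [0.03111413 0.02416929 0.00828534] [ 0.441  -0.1249  0.0524]
sleeve 157 top 0.036 topc [0.42725 0.103   0.03445] [0.02668193 0.02271571 0.00861756] [0.4276 0.1031 0.0334]
plate 1359 ((602.10107421875, 251.4382781982422), (127.49618530273438, 100.47057342529297), 32.96372604370117)
block 540 ((602.7516479492188, 250.7281036376953), (84.32757568359375, 34.515438079833984), 34.997745513916016)
case 4520 ((590.908935546875, -219.978515625), (157.0948486328125, 133.52183532714844), 7.436243534088135)
stud 32 [ 0.5413 -0.1872  0.1191] 0.1259
stud 34 [ 0.5503 -0.2571  0.1197] 0.1263
stud 35 [ 0.6306 -0.1759  0.1192] 0.1268
stud 37 [ 0.6396 -0.2457  0.1196] 0.1245
tube ((618.7412719726562, 10.50619888305664), (70.06034088134766, 306.0318298339844), 85.9928207397461) 0.09809005463786825
top bench z 0.00039241609735629623
sleeve 97 top 0.0593 topc [ 0.4379  -0.12505  0.05745] [0.02448667 0.02432863 0.00816696] [ 0.4375 -0.1259  0.0564]
sleeve 69 top 0.0397 topc [0.4247  0.10285 0.03715] [0.02232549 0.02266027 0.00642895] [0.4244 0.1034 0.0365]
plate 1249 ((600.1233520507812, 247.63241577148438), (128.765380859375, 145.48529052734375), 28.793174743652344)
block 394 ((597.6473388671875, 251.033203125), (83.7410659790039, 28.567720413208008), 33.534488677978516)
case 3141 ((585.888427734375, -218.69528198242188), (154.0301055908203, 130.57308959960938), 7.12158203125)
stud 19 [ 0.6338 -0.2439  0.123 ] 0.1275
stud 19 [ 0.6244 -0.1762  0.1237] 0.129
stud 18 [ 0.544  -0.2556  0.1236] 0.1284
stud 17 [ 0.5369 -0.1875  0.1238] 0.1272
tube ((616.9696044921875, 9.8944091796875), (69.9350814819336, 298.6202392578125), 85.84585571289062) 0.10099132229784452
```

```bash
python3 - <<'E'
import cv2,numpy as np
a=cv2.imread('pics/scene0.png')
x=np.hstack([cv2.resize(a[200:260,235:295],(395,395)),cv2.resize(a[190:250,335:395],(395,395))]);cv2.imwrite('pics/sl.png',x)
E
```

```text
(no output)
```

View pics/sl.png

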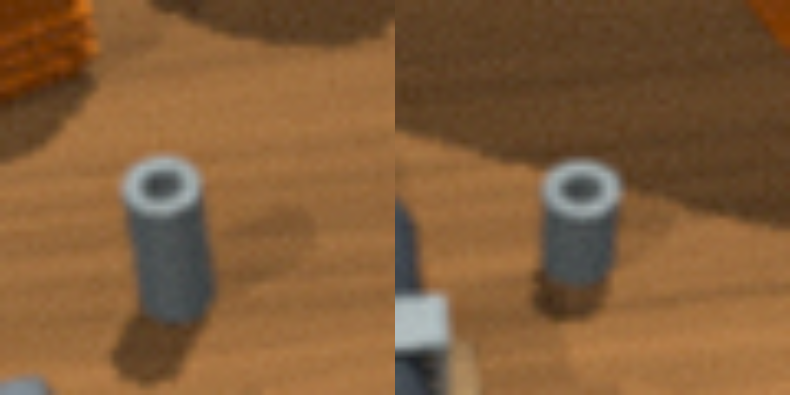

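View pics/crop_scene.png

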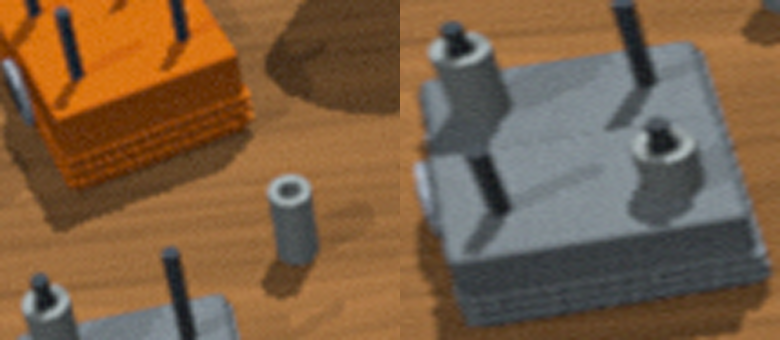

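The crop confirms it: the right-hand sleeve (scene 260,236, top at about 56 mm) is the long one, and the left-hand one (363,225, about 36 mm) is the short one. I'll go for the short one first, with the jaws along the crankcase's x axis (yaw about -1.444).

```bash
python3 -m pendant '[[[14,-36,0,0,0,-0.12,0],[28,-73,0,0,0,-0.24,0],[42,-110,0,0,0,-0.36,0],[56,-146,0,0,0,-0.48,0],[70,-182,0,0,0,-0.6,0]]]'; python3 -m pendant '[[[14,-36,0,0,0,-0.1,0],[28,-73,0,0,0,-0.2,0],[42,-110,0,0,0,-0.3,0],[56,-146,-10,0,0,-0.4,0],[70,-182,-20,0,0,-0.4,0]]]'; python3 -m pendant '[[[13,-36,-10,0,0,0,0],[26,-73,-20,0,0,0,0],[26,-73,-30,0,0,0,0],[26,-73,-30,0,0,0,0]]]'
python3 - <<'E'
from h import *
print({k:np.round(v,4) for k,v in arm.get_obs().items() if k in('ee_pos','tcp_rot','contact_force','clock')})
p=viewer.capture('wrist');save(p,'w1.png');np.savez('w1.npz',**p);print(p['origin'],p['orientation'])
E
```

```text
clock: 2.02
ee_pos: [0.33, 0.3572, 0.2313]
tcp_rot: [-1.57, -0.0, -1.053]
contact_force: [1.2, 0.1, -0.4]
opening: 0.0855
clock: 2.43
ee_pos: [0.4005, 0.1736, 0.2121]
tcp_rot: [-1.568, 0.001, -1.458]
contact_force: [0.5, 0.0, 0.2]
opening: 0.0854
clock: 2.77
ee_pos: [0.4261, 0.0986, 0.1799]
tcp_rot: [-1.571, 0.001, -1.463]
contact_force: [-0.7, 0.1, 0.1]
opening: 0.0857
{'clock': np.float64(2.7667), 'ee_pos': array([0.4261, 0.0986, 0.1799]), 'tcp_rot': array([-1.5711e+00,  5.0000e-04, -1.4631e+00]), 'contact_force': array([-0.7322,  0.0707,  0.1288])}
[0.42009447 0.165844   0.32463454] [2.87278325e+00 5.92536100e-04 1.07838659e-01]
```

View pics/w1.png

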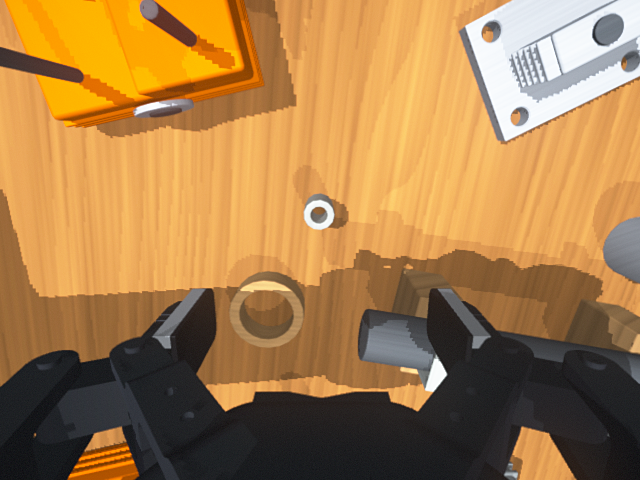

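The wrist view shows the short sleeve from above, with its ring at (319,214). The fingers are at the bottom, and the tape roll is at (267,310). I'll compute the ring centre on the known plane z=36 mm.

```bash
cat >> h.py <<'E'
def ray(p,uv,z):
    K=np.array([[p['fx'],0,p['cx']],[0,p['fy'],p['cy']],[0,0,1]],float)
    xy=cv2.undistortPoints(np.array(uv,float).reshape(-1,1,2),K,np.array([p['k1'],0,0,0,0],float)).reshape(-1,2)
    d=np.c_[xy,np.ones(len(xy))]@Rm(p['orientation']).T
    o=np.array(p['origin']);t=(z-o[2])/d[:,2]
    return o+d*t[:,None]
def ring(p,uv,z,r=25,thr=190):
    g=cv2.cvtColor(p['image'],cv2.COLOR_RGB2GRAY).copy();h=p['image'].astype(int)
    sat=h.max(-1)-h.min(-1)
    m=((g>thr)&(sat<40)).astype(np.uint8);mm=np.zeros_like(m);cv2.circle(mm,(int(uv[0]),int(uv[1])),r,1,-1);m&=mm
    c,_=cv2.findContours(m,cv2.RETR_EXTERNAL,cv2.CHAIN_APPROX_NONE);c=max(c,key=cv2.contourArea)
    e=cv2.fitEllipse(cv2.convexHull(c));P=ray(p,[e[0]],z)[0]
    return e,P
E
python3 - <<'E'
from h import *
p=dict(np.load('w1.npz'))
e,P=ring(p,(319,214),.036);print(e,P,p['fx'],p['k1'])
w=cloud(p);m=(np.hypot(w[...,0]-P[0],w[...,1]-P[1])<.011)&(w[...,2]>.03)&(w[...,2]<.045);print(w[m].mean(0),m.sum())
E
```

```text
((318.2797546386719, 214.47628784179688), (29.19425392150879, 30.01177215576172), 104.09001922607422) [0.42434695 0.10272128 0.036     ] 354.0527672355033 0.014961011405221008
[0.42412995 0.1020779  0.03753064] 362
```

```bash
python3 -m pendant '[[[-1,2,-35,0,0,0.01,0],[-2,4,-70,0,0,0.02,0],[-2,4,-100,0,0,0.02,0],[-2,4,-110,0,0,0.02,0],[-2,4,-110,0,0,0.02,0]]]'
python3 - <<'E'
from h import *
p=viewer.capture('wrist');save(p,'w2.png');o=arm.get_obs();print(o['ee_pos'],o['tcp_rot'])
try:
  e,P=ring(p,proj(p,[.4243,.1026,.036])[0],.036,45);print(e,P)
except Exception as x:print(x)
E
```

```text
clock: 3.23
ee_pos: [0.4222, 0.1052, 0.0688]
tcp_rot: [-1.575, 0.001, -1.438]
contact_force: [-0.5, -0.2, 1.0]
opening: 0.0852
[0.42357926 0.10518106 0.07135943] [-1.57097497e+00  1.24910764e-03 -1.43840570e+00]
((323.275390625, 271.577880859375), (41.0015869140625, 46.99740982055664), 94.62843322753906) [0.42466531 0.10278265 0.036     ]
```

View pics/w2.png

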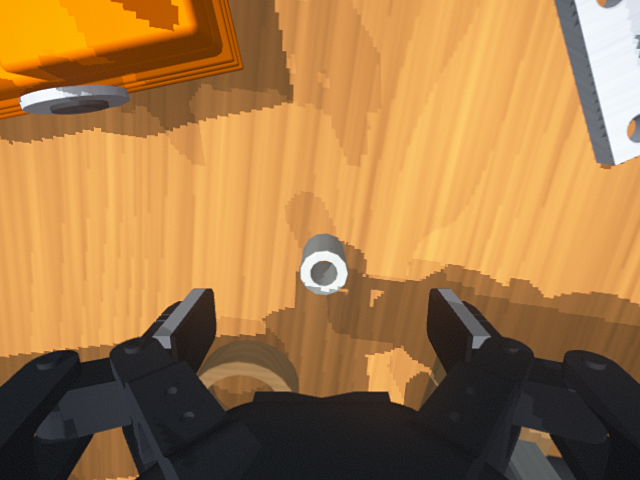

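```bash
python3 -m pendant '[[[1,-2,-25,0,0,0,0],[1,-2,-50,0,0,0,0],[1,-2,-65,0,0,0,0],[1,-2,-65,0,0,0,0]]]';python3 -m pendant '[[[0,0,0,0,0,0,255],[0,0,0,0,0,0,255],[0,0,0,0,0,0,255],[0,0,0,0,0,0,255],[0,0,0,0,0,0,255]]]';python3 -m pendant '[[[0,0,0,0,0,0,255],[0,0,0,0,0,0,255]]]'
python3 - <<'E'
from h import *
p=viewer.capture('wrist');save(p,'w3.png');o=arm.get_obs();print(o['ee_pos'],o['tcp_rot'],o['opening'])
E
```

```text
clock: 3.62
ee_pos: [0.4241, 0.1036, 0.0058]
tcp_rot: [-1.573, 0.001, -1.438]
contact_force: [-0.5, 0.4, 0.5]
opening: 0.0854
clock: 4.03
ee_pos: [0.4248, 0.1038, 0.0072]
tcp_rot: [-1.571, 0.001, -1.438]
contact_force: [0.8, 0.7, 20.8]
opening: 0.0255
clock: 4.2
ee_pos: [0.4252, 0.1038, 0.0077]
tcp_rot: [-1.57, 0.001, -1.438]
contact_force: [0.7, -0.7, -0.5]
opening: 0.025
[0.42502364 0.10377653 0.00748296] [-1.57015043e+00  1.36588694e-03 -1.43764406e+00] 0.024932136187791724
```

View pics/w3.png

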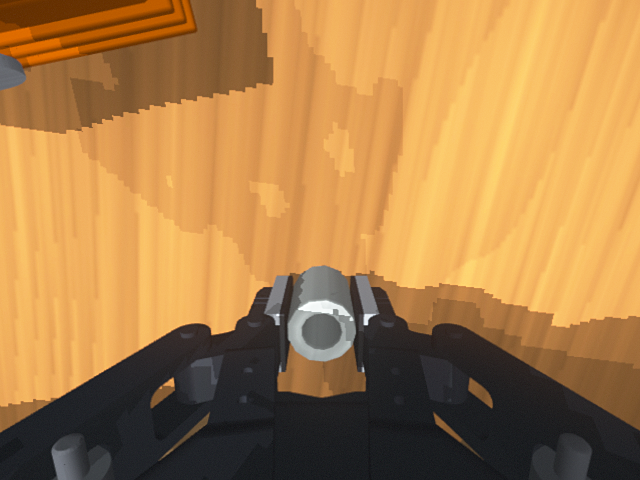

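Gripped: opening is 25 mm and the ring is centred between the pads at (322,330). Next I'll lift, carry it toward the upper-deck bare stud, and stop short so the wrist camera can see the stud.

```bash
python3 - <<'E'
from h import *
p=viewer.capture('wrist');o=arm.get_obs()
e,P=ring(p,(322,330),.036,50);print(e,P,o['ee_pos'])
m=(cloud(p));q=m[(np.hypot(m[...,0]-.4246,m[...,1]-.1027)<.013)&(m[...,2]>.032)];print(q.mean(0),(q.min(0)+q.max(0))/2)
E
python3 -m pendant '[[[0,0,35,0,0,0,255],[0,0,75,0,0,0,255],[0,0,115,0,0,0,255],[0,0,155,0,0,0,255],[10,-13,180,0,0,0,255]]]';python3 -m pendant '[[[24,-32,10,0,0,0,255],[48,-64,10,0,0,0,255],[72,-96,10,0,0,0,255],[96,-128,10,0,0,0,255],[120,-160,10,0,0,0,255]]]'
```

```text
((324.77264404296875, 309.0265197753906), (16.923564910888672, 48.45951843261719), 97.25353240966797) [0.42651772 0.11105658 0.036     ] [0.42502478 0.1038163  0.00749202]
[0.42321117 0.10967785 0.07168503] [0.42466709 0.10308431 0.06884366]
clock: 4.72
ee_pos: [0.435, 0.0922, 0.1921]
tcp_rot: [-1.566, 0.003, -1.435]
contact_force: [0.4, 0.3, -0.3]
opening: 0.0242
clock: 5.13
ee_pos: [0.5557, -0.0696, 0.2017]
tcp_rot: [-1.566, 0.003, -1.435]
contact_force: [1.0, 0.7, -0.6]
opening: 0.025
```

```bash
python3 -m pendant '[[[24,-33,-5,0,0,0,255],[48,-67,-10,0,0,0,255],[72,-100,-10,0,0,0,255],[72,-100,-10,0,0,0,255],[72,-100,-10,0,0,0,255]]]'
python3 - <<'E'
from h import *
p=viewer.capture('wrist');save(p,'w4.png');np.savez('w4.npz',**p);o=arm.get_obs();print(o['ee_pos'],o['tcp_rot'],o['contact_force'])
print(proj(p,[[.6365,-.2447,.125],[.6365,-.2447,.070],[o['ee_pos'][0],o['ee_pos'][1],o['ee_pos'][2]+.0285]]))
for t in ['high_bare','short_loose','stud_tips']:
  print(t,[(round(d['confidence'],2),np.round(d['at'],4).tolist(),proj(p,d['at']).round(0).tolist()[0]) for d in spotter.tip_of(t,p)])
E
```

```text
clock: 5.55
ee_pos: [0.6277, -0.1716, 0.1878]
tcp_rot: [-1.571, 0.005, -1.438]
contact_force: [-0.6, 0.2, -0.6]
opening: 0.0245
[ 0.62752853 -0.17019     0.18958578] [-1.56916538  0.00473487 -1.43675411] [-0.38185085  1.33245942 -0.57689497]
[[318.05401592 354.80769057]
 [318.68156736 314.98970958]
 [317.82312296 325.12144835]]
high_bare [(0.51, [0.6239, -0.1776, 0.1817], [309.0, 298.0])]
short_loose [(0.73, [0.6239, -0.174, 0.1785], [310.0, 288.0]), (0.7, [0.5846, -0.2182, -0.0013], [271.0, 250.0])]
stud_tips [(0.93, [0.5885, -0.2173, 0.1231], [250.0, 308.0])]
```

View pics/w4.png

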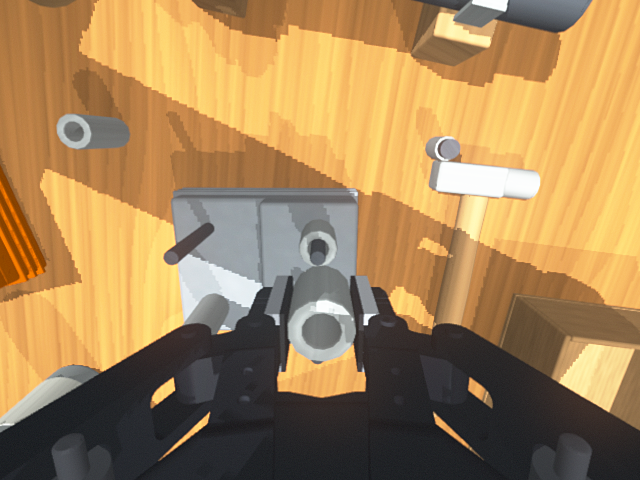

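The bare upper-deck stud is hidden behind the held sleeve, just showing at (318,360). The fitted short sleeve is at (318,245), and the bare lower-deck stud tip is at (170,257). I'll move past the stud to see it.

```bash
python3 -m pendant '[[[5,-36,0,0,0,0,255],[9,-72,0,0,0,0,255],[14,-108,0,0,0,0,255],[18,-144,0,0,0,0,255],[18,-144,0,0,0,0,255]]]';python3 -m pendant '[[[0,0,0,0,0,0,255],[0,0,0,0,0,0,255]]]'
python3 - <<'E'
from h import *
p=viewer.capture('wrist');save(p,'w5.png');np.savez('w5.npz',**p);o=arm.get_obs();print(o['ee_pos'],o['tcp_rot'],o['contact_force'])
np.save('w5o.npy',np.r_[o['ee_pos'],o['tcp_rot']])
print(proj(p,[[.6365,-.2447,.125],[.6365,-.2447,.070],[o['ee_pos'][0],o['ee_pos'][1],o['ee_pos'][2]+.0285]]))
x=p['image'][190:400,230:410];cv2.imwrite('pics/w5c.png',cv2.resize(x,None,fx=3,fy=2.8)[...,::-1] if 0 else cv2.resize(x,None,fx=2.8,fy=2.8,interpolation=cv2.INTER_NEAREST)[...,::-1])
E
```

```text
clock: 6.17
ee_pos: [0.6444, -0.3177, 0.1924]
tcp_rot: [-1.566, -0.0, -1.439]
contact_force: [0.6, -0.1, -2.0]
opening: 0.0244
clock: 6.33
ee_pos: [0.6441, -0.3174, 0.1935]
tcp_rot: [-1.565, -0.001, -1.439]
contact_force: [-0.0, 0.1, -1.0]
opening: 0.0247
[ 0.64436384 -0.31659223  0.19368567] [-1.56437624e+00 -1.03676295e-03 -1.43782534e+00] [ 0.12855121  0.25217832 -0.90374806]
[[321.94890865 125.2892397 ]
 [321.34141993 127.29379564]
 [319.38529884 324.9664033 ]]
```

View pics/w5.png

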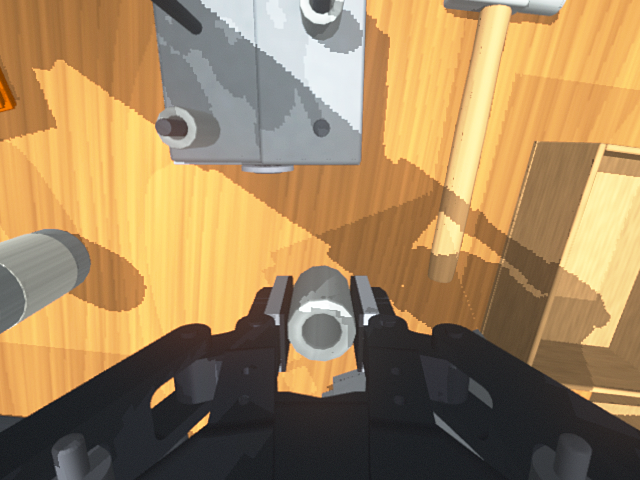

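View pics/w5c.png

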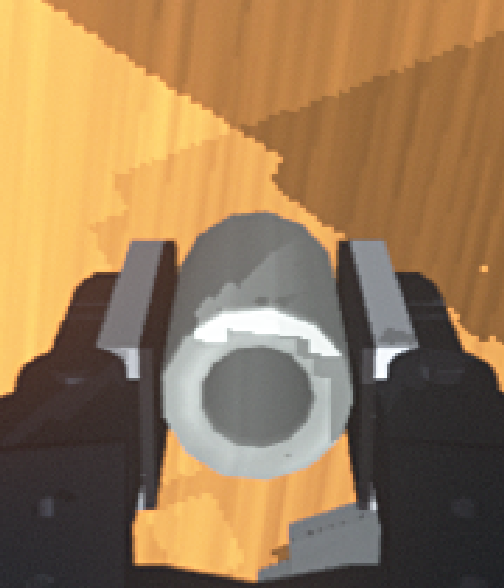

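```bash
cat >> h.py <<'E'
def dark(p,uv,r,z,thr=90):
    g=cv2.cvtColor(p['image'],cv2.COLOR_RGB2GRAY);m=(g<thr).astype(np.uint8);mm=np.zeros_like(m);cv2.circle(mm,tuple(int(a) for a in uv),r,1,-1);m&=mm
    c,_=cv2.findContours(m,cv2.RETR_EXTERNAL,cv2.CHAIN_APPROX_NONE);c=max(c,key=cv2.contourArea)
    e=cv2.fitEllipse(c);return e,ray(p,[e[0]],z)[0]
def edgecircle(p,uv,r0,r1):
    """outer ellipse by max radial gradient"""
    g=cv2.GaussianBlur(cv2.cvtColor(p['image'],cv2.COLOR_RGB2GRAY),(3,3),0).astype(np.float32)
    return g
E
python3 - <<'E'
from h import *
p=dict(np.load('w5.npz'));o=np.load('w5o.npy')
e,P=dark(p,(321,127),14,.125,100);print(e,P)
print('ring',ray(p,[(321.8,330.4)],o[2]+.0285),'tcp',o[:3])
c=cloud(p);print(c[127,321],c[330,345],c[320,300],c[350,322])
cv2.imwrite('pics/w5d.png',cv2.resize(p['image'][90:170,280:360],None,fx=6,fy=6,interpolation=cv2.INTER_NEAREST)[...,::-1])
E
```

```text
((320.5184631347656, 126.90369415283203), (14.309926986694336, 15.558161735534668), 13.511552810668945) [ 0.63580081 -0.24568795  0.125     ]
ring [[ 0.64553383 -0.31868608  0.22218567]] tcp [ 0.64436384 -0.31659223  0.19368567]
[ 0.63607833 -0.24573888  0.12663882] [ 0.65379483 -0.31681237  0.22324693] [ 0.63707797 -0.31450109  0.2239532 ] [ 0.64654605 -0.32580735  0.22369187]
```

View pics/w5d.png

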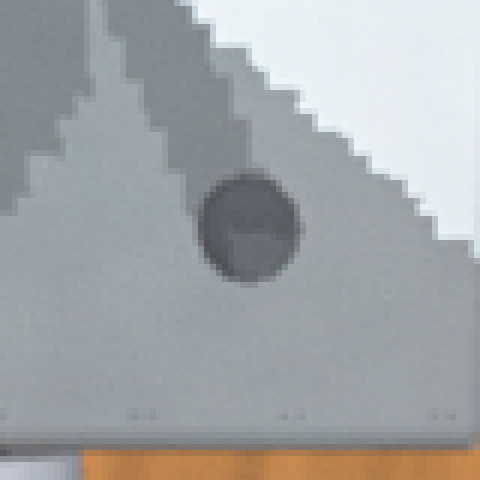

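```bash
python3 -m pendant '[[[-3,15,-15,0,0.003,0,255],[-5,35,-35,0,0.006,0,255],[-6,42,-42,0,0.006,0,255],[-6,42,-42,0,0.006,0,255],[-6,42,-42,0,0.006,0,255]]]'
python3 - <<'E'
from h import *
p=viewer.capture('wrist');save(p,'w6.png');np.savez('w6.npz',**p);o=arm.get_obs();print(o['ee_pos'],o['tcp_rot'],o['contact_force'])
np.save('w6o.npy',np.r_[o['ee_pos'],o['tcp_rot']])
x=p['image'][200:380,230:410];cv2.imwrite('pics/w6c.png',cv2.resize(x,None,fx=3,fy=3,interpolation=cv2.INTER_NEAREST)[...,::-1])
print(proj(p,[.6358,-.2457,.125]))
E
```

```text
clock: 6.8
ee_pos: [0.6384, -0.2736, 0.1523]
tcp_rot: [-1.57, -0.001, -1.436]
contact_force: [-0.1, -0.4, 0.2]
opening: 0.0248
[ 0.63872175 -0.27450595  0.15323703] [-1.56894979 -0.00174021 -1.4368697 ] [ 0.28912221  0.05168396 -0.92380745]
[[321.13351455 217.9912416 ]]
```

View pics/w6c.png

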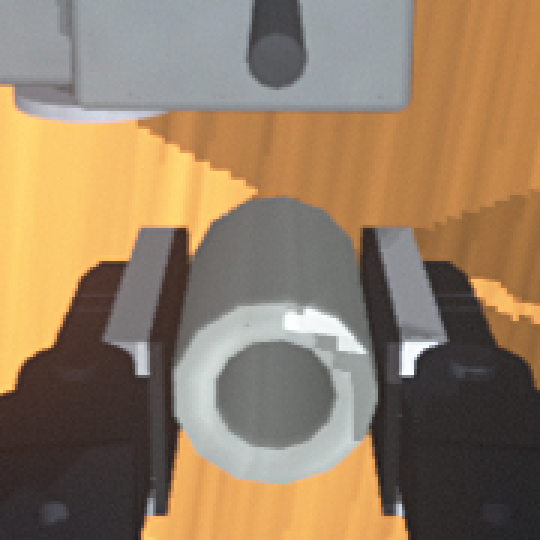

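```bash
python3 - <<'E'
from h import *
p=dict(np.load('w6.npz'));o=np.load('w6o.npy')
s=ray(p,[(322.2,220)],.125)[0]
for dz in(.0285,):
  r=ray(p,[(321.8,330.7)],o[2]+dz)[0];print('stud',s,'ring',r,'tcp',o[:3],'rel',s-r)
print(Rm(p['orientation'])[:,2],p['origin'])
c=cloud(p);print(c[220,322],c[355,322],c[330,347])
E
```

```text
stud [ 0.63646561 -0.2466465   0.125     ] ring [ 0.63995138 -0.27452574  0.18173703] tcp [ 0.63872175 -0.27450595  0.15323703] rel [-0.00348576  0.02787923 -0.05673703]
[ 0.03619082 -0.26433206 -0.96375245] [ 0.63041853 -0.20637642  0.29701497]
[ 0.63629134 -0.2461493   0.1271805 ] [ 0.64125766 -0.28357927  0.18319155] [ 0.64889207 -0.27251956  0.18257091]
```

```bash
python3 -m pendant '[[[-3,14,0,0,0,0,255],[-3,28,0,0,0,0,255],[-3,28,-8,0,0,0,255],[-3,28,-14,0,0,0,255],[-3,28,-14,0,0,0,255]]]';python3 -m pendant '[[[0,0,-4,0,0,0,255],[0,0,-8,0,0,0,255],[0,0,-12,0,0,0,255],[0,0,-12,0,0,0,255]]]'
```

```text
clock: 7.27
ee_pos: [0.6352, -0.2466, 0.1372]
tcp_rot: [-1.571, -0.001, -1.437]
contact_force: [0.5, -0.3, -0.6]
opening: 0.0247
clock: 7.6
ee_pos: [0.6347, -0.2468, 0.1235]
tcp_rot: [-1.573, 0.0, -1.437]
contact_force: [0.0, -0.5, -0.9]
opening: 0.0245
```

No force with the lower end 9 mm below the tip height, so the sleeve is threaded on. I'll continue down.

```bash
python3 -m pendant '[[[0,0,-10,0,0,0,255],[0,0,-20,0,0,0,255],[0,0,-30,0,0,0,255],[0,0,-38,0,0,0,255],[0,0,-42,0,0,0,255]]]';python3 -m pendant '[[[0,0,-2,0,0,0,255],[0,0,-4,0,0,0,255],[0,0,-5,0,0,0,255],[0,0,-5,0,0,0,255]]]'
```

```text
clock: 8.02
ee_pos: [0.6338, -0.2464, 0.0787]
tcp_rot: [-1.576, 0.002, -1.437]
contact_force: [-0.7, 0.4, -0.6]
opening: 0.0245
clock: 8.35
ee_pos: [0.6339, -0.2465, 0.0775]
tcp_rot: [-1.574, 0.001, -1.437]
contact_force: [-7.1, 3.0, 11.6]
opening: 0.0245
```

Down on the deck (11.6 N contact, TCP height as expected). Now I'll release.

```bash
python3 -m pendant '[[[0,0,1,0,0,0,110],[0,0,1,0,0,0,110],[0,0,1,0,0,0,110],[0,0,1,0,0,0,110]]]';python3 -m pendant '[[[0,0,20,0,0,0,110],[0,0,60,0,0,0,110],[0,0,100,0,0,0,60],[0,0,120,0,0,0,0],[-5,0,120,0,0,0,0]]]'
python3 - <<'E'
from h import *
p=viewer.capture('wrist');save(p,'w7.png');p=viewer.capture('scene');save(p,'s7.png');np.savez('s7.npz',**p)
cv2.imwrite('pics/s7c.png',cv2.resize(p['image'][240:345,170:270],None,fx=5,fy=5,interpolation=cv2.INTER_CUBIC)[...,::-1])
E
```

```text
clock: 8.68
ee_pos: [0.6339, -0.2465, 0.0781]
tcp_rot: [-1.574, 0.001, -1.437]
contact_force: [0.1, -0.4, -0.2]
opening: 0.0486
clock: 9.1
ee_pos: [0.6311, -0.2472, 0.2056]
tcp_rot: [-1.565, -0.005, -1.437]
contact_force: [2.1, -0.2, 1.0]
opening: 0.0823
```

View pics/s7c.png

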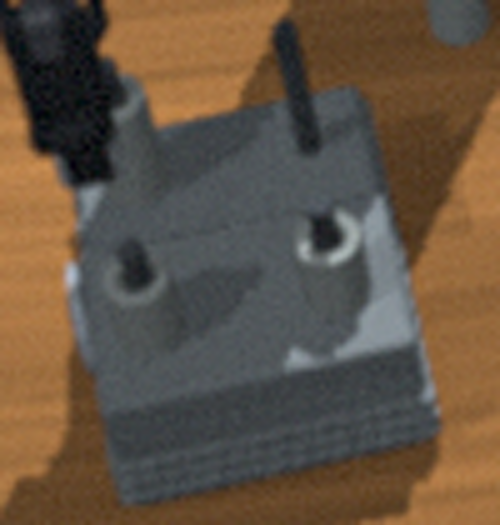

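View pics/w7.png

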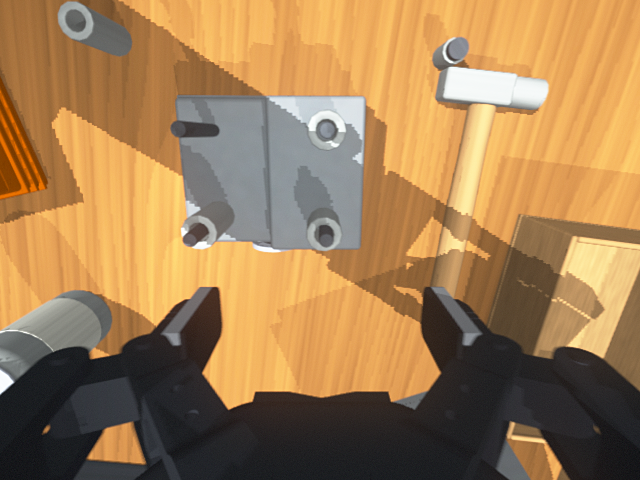

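The short sleeve is seated with its top level with the fitted one (wrist view (322,232) and (327,130)). Next is the long sleeve, at wrist view (75,20).

```bash
python3 -m pendant '[[[-34,21,0,0,0,0,0],[-68,42,0,0,0,0,0],[-102,64,0,0,0,0,0],[-136,85,-5,0,0,0,0],[-165,106,-10,0,0,0,0]]]';python3 -m pendant '[[[-24,14,-5,0,0,-0.005,0],[-28,16,-5,0,0,-0.005,0],[-28,16,-5,0,0,-0.005,0]]]'
python3 - <<'E'
from h import *
p=viewer.capture('wrist');save(p,'w8.png');np.savez('w8.npz',**p);o=arm.get_obs();print(o['ee_pos'],o['tcp_rot'])
uv=proj(p,[.438,-.1255,.056])[0];print(uv)
try:print(ring(p,uv,.056,25,170))
except Exception as x:print(x)
cv2.imwrite('pics/w8c.png',cv2.resize(p['image'][160:260,270:370],None,fx=5,fy=5)[...,::-1])
E
```

```text
clock: 9.62
ee_pos: [0.4616, -0.1397, 0.1865]
tcp_rot: [-1.576, 0.001, -1.438]
contact_force: [0.0, 1.1, 0.2]
opening: 0.0852
clock: 9.87
ee_pos: [0.432, -0.1228, 0.1793]
tcp_rot: [-1.579, 0.003, -1.442]
contact_force: [0.8, 0.0, 0.2]
opening: 0.0856
[ 0.43327771 -0.12355337  0.18021047] [-1.57713022  0.00177442 -1.44244864]
[328.10847689 230.014845  ]
(((327.80523681640625, 230.7598419189453), (29.98760414123535, 30.464418411254883), 98.69824981689453), array([ 0.43784511, -0.12612934,  0.056     ]))
```

View pics/w8c.png

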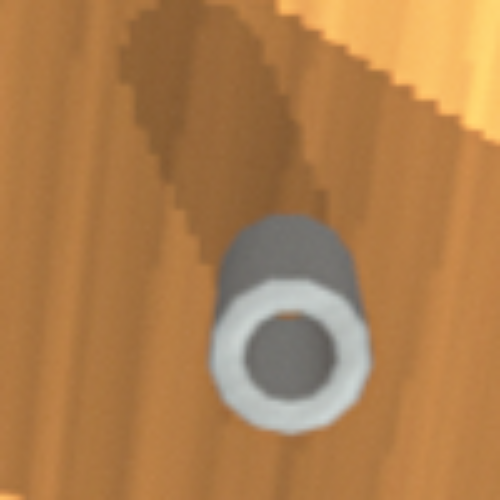

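```bash
python3 -m pendant '[[[4,-3,-38,0,0,0,0],[4,-3,-78,0,0,0,0],[4,-3,-118,0,0,0,0],[4,-3,-148,0,0,0,0],[4,-3,-153,0,0,0,0]]]';python3 -m pendant '[[[0,0,0,0,0,0,0],[0,0,0,0,0,0,255],[0,0,0,0,0,0,255],[0,0,0,0,0,0,255],[0,0,0,0,0,0,255]]]';python3 -m pendant '[[[0,0,0,0,0,0,255],[0,0,0,0,0,0,255]]]'
python3 - <<'E'
from h import *
p=viewer.capture('wrist');o=arm.get_obs();print(o['ee_pos'],o['tcp_rot'])
cv2.imwrite('pics/w9c.png',cv2.resize(p['image'][200:400,220:420],None,fx=2.5,fy=2.5)[...,::-1])
E
```

```text
clock: 10.33
ee_pos: [0.4343, -0.1258, 0.0202]
tcp_rot: [-1.587, 0.007, -1.443]
contact_force: [-1.3, 0.2, -1.1]
opening: 0.0855
clock: 10.75
ee_pos: [0.4357, -0.1264, 0.0223]
tcp_rot: [-1.584, 0.005, -1.443]
contact_force: [-0.4, -0.4, 0.4]
opening: 0.0386
clock: 10.92
ee_pos: [0.4364, -0.1267, 0.0236]
tcp_rot: [-1.582, 0.004, -1.443]
contact_force: [-0.6, 0.7, -1.5]
opening: 0.0246
[ 0.43639775 -0.1266587   0.02349539] [-1.58182225  0.00403499 -1.44292213]
```

View pics/w9c.png

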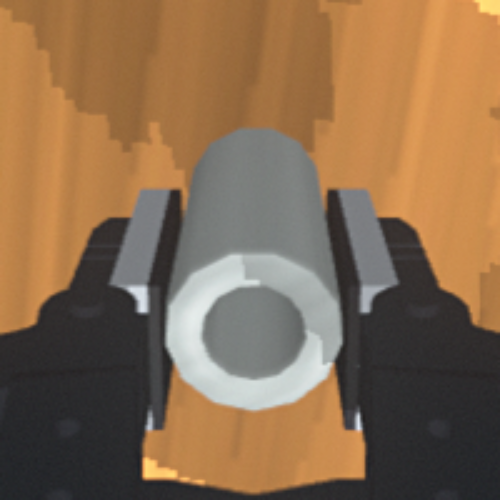

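```bash
python3 -m pendant '[[[0,0,38,0,0,0,255],[0,0,78,0,0,0,255],[0,0,118,0,0,0,255],[4,-3,152,0,0,0,255],[30,-24,157,0,0,0,255]]]';python3 -m pendant '[[[27,-22,0,0,0,0,255],[54,-44,0,0,0,0,255],[76,-66,0,0,0,0,255],[76,-66,0,0,0,0,255],[76,-66,0,0,0,0,255]]]';python3 -m pendant '[[[0,0,0,0,0,0,255],[0,0,0,0,0,0,255],[0,0,0,0,0,0,255]]]'
python3 - <<'E'
from h import *
p=viewer.capture('wrist');save(p,'w10.png');np.savez('w10.npz',**p);o=arm.get_obs();print(o['ee_pos'],o['tcp_rot'],o['contact_force'])
np.save('w10o.npy',np.r_[o['ee_pos'],o['tcp_rot']])
x=p['image'][200:380,230:410];cv2.imwrite('pics/w10c.png',cv2.resize(x,None,fx=3,fy=3,interpolation=cv2.INTER_NEAREST)[...,::-1])
print(proj(p,[.539,-.1873,.125]))
E
```

```text
clock: 11.38
ee_pos: [0.4675, -0.1498, 0.1901]
tcp_rot: [-1.571, -0.001, -1.441]
contact_force: [0.8, -0.4, 0.9]
opening: 0.0251
clock: 11.8
ee_pos: [0.5436, -0.2165, 0.1879]
tcp_rot: [-1.574, 0.001, -1.442]
contact_force: [0.3, 0.7, -1.8]
opening: 0.0249
clock: 12.05
ee_pos: [0.5432, -0.2159, 0.1885]
tcp_rot: [-1.573, 0.001, -1.441]
contact_force: [-0.7, -0.5, -2.0]
opening: 0.025
[ 0.54325187 -0.2159306   0.18864008] [-1.57308885e+00  5.35012263e-04 -1.44145060e+00] [-0.0495525  -0.31431808 -1.07109685]
[[318.78532907 202.88396722]]
```

View pics/w10c.png

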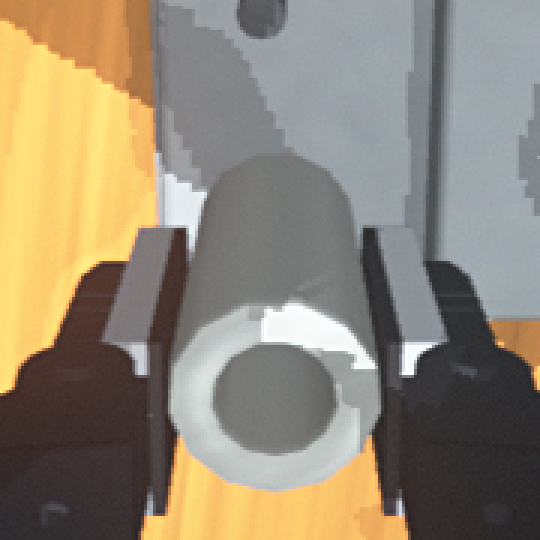

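View pics/w10.png

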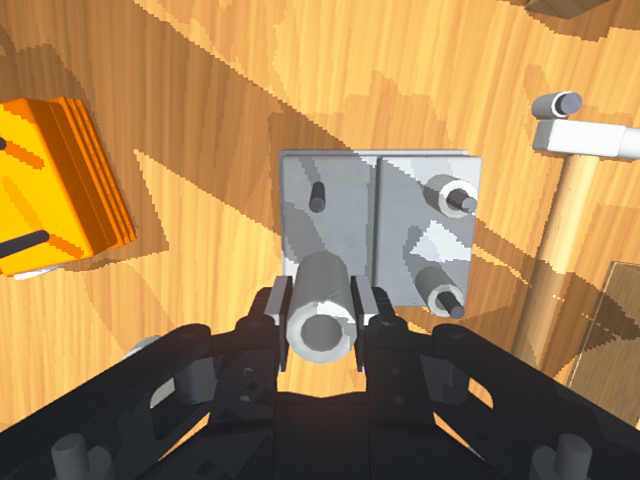

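```bash
python3 - <<'E'
from h import *
p=dict(np.load('w10.npz'));o=np.load('w10o.npy')
cv2.imwrite('pics/w10d.png',cv2.resize(p['image'][170:220,292:342],None,fx=10,fy=10,interpolation=cv2.INTER_CUBIC)[...,::-1])
s=ray(p,[(317.7,204.3)],.125)[0];r=ray(p,[(321.7,332.7)],o[2]+.0325)[0]
print('stud',s,'ring',r,'tcp',o[:3],'rel',s-r,'rel tcp',s-o[:3])
# other stud tips for frame check
for uv in[(468,205),(456,311)]:print(ray(p,[uv],.125)[0])
E
```

```text
stud [ 0.53846694 -0.18823255  0.125     ] ring [ 0.54460575 -0.2157964   0.22114008] tcp [ 0.54325187 -0.2159306   0.18864008] rel [-0.00613881  0.02756384 -0.09614008] rel tcp [-0.00478493  0.02769805 -0.06364008]
[ 0.62714662 -0.17711498  0.125     ]
[ 0.63597834 -0.24609837  0.125     ]
```

View pics/w10d.png

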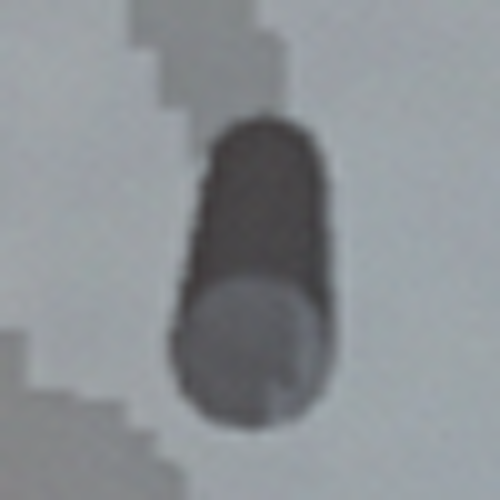

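```bash
python3 -m pendant '[[[-3,14,-8,0,0,0,255],[-6,27,-16,0,0,0,255],[-6,27,-30,0,0,0,255],[-6,27,-34,0,0,0,255],[-6,27,-34,0,0,0,255]]]';python3 -m pendant '[[[0,0,0,0,0,0,255],[0,0,-4,0,0,0,255],[0,0,-8,0,0,0,255],[0,0,-12,0,0,0,255],[0,0,-12,0,0,0,255]]]'
```

```text
clock: 12.52
ee_pos: [0.5364, -0.1887, 0.1529]
tcp_rot: [-1.575, 0.001, -1.441]
contact_force: [0.5, -0.1, -1.1]
opening: 0.0249
clock: 12.93
ee_pos: [0.536, -0.1888, 0.1397]
tcp_rot: [-1.577, 0.002, -1.441]
contact_force: [-0.8, -0.3, -1.8]
opening: 0.0246
```

```bash
python3 -m pendant '[[[0,0,-14,0,0,0,255],[0,0,-28,0,0,0,255],[0,0,-42,0,0,0,255],[0,0,-54,0,0,0,255],[0,0,-58,0,0,0,255]]]';python3 -m pendant '[[[0,0,-3,0,0,0,255],[0,0,-6,0,0,0,255],[0,0,-8,0,0,0,255],[0,0,-8,0,0,0,255]]]'
```

```text
clock: 13.35
ee_pos: [0.5349, -0.1883, 0.0783]
tcp_rot: [-1.58, 0.004, -1.441]
contact_force: [-0.3, 0.6, -0.3]
opening: 0.0248
clock: 13.68
ee_pos: [0.5349, -0.1884, 0.0734]
tcp_rot: [-1.579, 0.003, -1.441]
contact_force: [-6.9, 2.9, 10.7]
opening: 0.0246
```

Seated (10.7 N contact at the expected height of 73.4 mm). Next: release, retreat and check.

```bash
python3 -m pendant '[[[0,0,1,0,0,0,110],[0,0,1,0,0,0,110],[0,0,1,0,0,0,110],[0,0,1,0,0,0,110]]]';python3 -m pendant '[[[0,0,25,0,0,0,110],[0,0,60,0,0,0,110],[0,0,100,0,0,0,60],[0,0,125,0,0,0,0],[5,-36,130,0,0,0,0]]]';python3 -m pendant '[[[5,-38,0,0,0,0,0],[8,-60,10,0,0,0,0],[8,-60,10,0,0,0,0],[8,-60,10,0,0,0,0]]]'
python3 - <<'E'
from h import *
p=viewer.capture('wrist');save(p,'w11.png');np.savez('w11.npz',**p);print(arm.get_obs()['ee_pos'])
cv2.imwrite('pics/w11c.png',cv2.resize(p['image'][60:290,200:500],None,fx=2.5,fy=2.5)[...,::-1])
c=cloud(p);m=(np.hypot(c[...,0]-.585,c[...,1]+.219)<.1)&(c[...,2]>.1)
for a in[(.5384,-.1885),(.636,-.246),(.547,-.257),(.627,-.177)]:
  q=c[(np.hypot(c[...,0]-a[0],c[...,1]-a[1])<.018)&(c[...,2]>.085)&(c[...,2]<.114)];print(a,len(q),np.percentile(q[:,2],[50,90]))
E
```

```text
clock: 14.02
ee_pos: [0.5351, -0.1885, 0.0745]
tcp_rot: [-1.579, 0.003, -1.441]
contact_force: [-0.2, 0.1, 0.1]
opening: 0.0485
clock: 14.43
ee_pos: [0.5424, -0.2211, 0.2124]
tcp_rot: [-1.569, 0.0, -1.436]
contact_force: [0.1, 0.3, 1.0]
opening: 0.0821
clock: 14.77
ee_pos: [0.5503, -0.2822, 0.2221]
tcp_rot: [-1.569, 0.0, -1.438]
contact_force: [0.0, -0.6, 0.2]
opening: 0.0856
[ 0.55026063 -0.28109213  0.22163361]
(0.5384, -0.1885) 943 [0.10771968 0.10878586]
(0.636, -0.246) 940 [0.10711693 0.10883501]
(0.547, -0.257) 788 [0.10767377 0.10882348]
(0.627, -0.177) 1154 [0.10716025 0.10869909]
```

View pics/w11c.png

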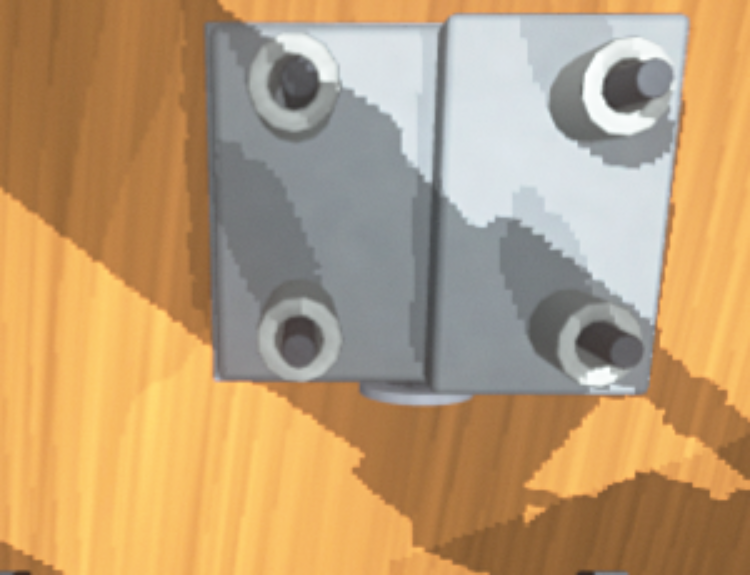

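All four sleeve tops read level (z 107.1 to 107.7 mm in the same view). I'll compute the crankcase centre and yaw from the four stud tips, then go to the cover.

```bash
python3 - <<'E'
from h import *
p=dict(np.load('w11.npz'))
px=[(318.6,92.6),(461.8,91),(319,195.8),(449.8,197.8)]
b=np.array([[-45,35],[45,35],[-45,-35],[45,-35]])/1000
w=ray(p,px,.125)[:,:2];print(w)
c=w.mean(0);a=np.angle(np.sum((w-c)@[1,1j]*np.conj(b@[1,1j])));print(c,a, np.linalg.norm(w-c,axis=1))
E
python3 -m pendant '[[[0,10,0,0,0,0,0],[2,40,10,0,0,0,0],[5,80,20,0,0,0,0],[5,120,20,0,0,0,0],[5,160,20,0,0,-0.05,0]]]';python3 -m pendant '[[[5,40,0,0,0,-0.12,0],[10,80,0,0,0,-0.24,0],[15,120,0,0,0,-0.36,0],[20,160,0,0,0,-0.48,0],[25,200,0,0,0,-0.6,0]]]';python3 -m pendant '[[[5,40,0,0,0,-0.12,0],[10,80,0,0,0,-0.24,0],[15,120,0,0,0,-0.36,0],[20,160,0,0,0,-0.48,0],[22,170,0,0,0,-0.48,0]]]'
```

```text
[[ 0.5375357  -0.18920764]
 [ 0.62762339 -0.17635884]
 [ 0.54647741 -0.25481988]
 [ 0.63590543 -0.24430281]]
[ 0.58688548 -0.21617229] 0.12900105601364723 [0.05623605 0.05696217 0.05591465 0.05651797]
clock: 15.23
ee_pos: [0.5548, -0.1178, 0.242]
tcp_rot: [-1.569, 0.002, -1.485]
contact_force: [1.2, -0.5, 0.1]
opening: 0.0858
clock: 15.65
ee_pos: [0.5772, 0.0754, 0.2418]
tcp_rot: [-1.569, 0.002, -2.067]
contact_force: [1.0, -0.7, -0.1]
opening: 0.0854
clock: 16.07
ee_pos: [0.5968, 0.2523, 0.2406]
tcp_rot: [-1.572, 0.001, -2.547]
contact_force: [0.6, -0.4, -0.6]
opening: 0.0854
```

```bash
python3 -m pendant '[[[0,0,0,0,0,0,0],[0,0,0,0,0,0,0]]]'
python3 - <<'E'
from h import *
p=viewer.capture('wrist');save(p,'w12.png');np.savez('w12.npz',**p);o=arm.get_obs();print(o['ee_pos'],o['tcp_rot'])
c=cloud(p)
m=(c[...,2]>.05)&(c[...,2]<.066)&(np.hypot(c[...,0]-.6,c[...,1]-.252)<.06)
q=c[m];print(len(q),np.median(q[:,2]),cv2.minAreaRect((q[:,:2]*1000).astype(np.float32)))
print([(round(d['confidence'],2),np.round(d['at'],4)) for d in spotter.tip_of('cover',p)])
E
```

```text
clock: 16.23
ee_pos: [0.5952, 0.2544, 0.2396]
tcp_rot: [-1.573, -0.001, -2.542]
contact_force: [-0.4, -0.3, -0.3]
opening: 0.0848
[0.59571258 0.25268292 0.24014399] [-1.57224221e+00 -2.93169794e-04 -2.54391805e+00]
2527 0.059934311955794406 ((599.8646850585938, 251.31532287597656), (82.34033966064453, 27.866008758544922), 33.88351058959961)
[(0.73, array([0.6018, 0.2524, 0.0009]))]
```

View pics/w12.png

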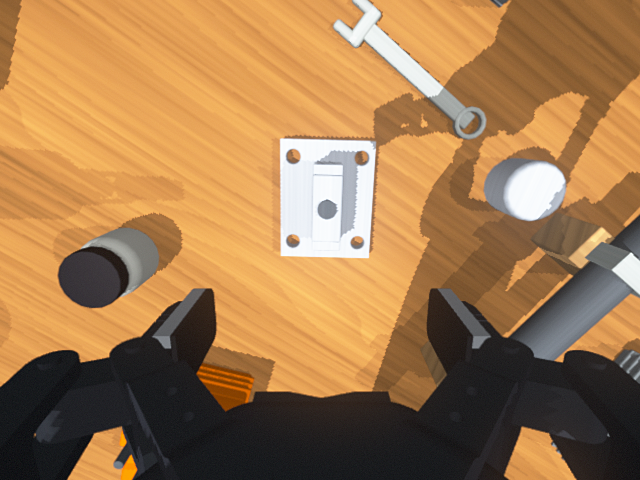

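The wrist view shows the cover with holes at (293,156), (362,158), (293,241) and (357,242), and the gripping block at (327,205). I'll compute the pose from the holes.

```bash
python3 - <<'E'
from h import *
p=dict(np.load('w12.npz'))
g=cv2.cvtColor(p['image'],cv2.COLOR_RGB2GRAY)
hp=[]
for uv in[(293,156),(362,158),(293,241),(357,242)]:
  e,P=dark(p,uv,9,.014,170);hp.append(P[:2]);print(e[0],e[1])
w=np.array(hp);c=w.mean(0)
print(w.round(4),c)
for i in range(4):
  for j in range(i):print(i,j,round(np.linalg.norm(w[i]-w[j]),4),np.degrees(np.arctan2(*(w[i]-w[j])[::-1])))
cv2.imwrite('pics/w12c.png',cv2.resize(p['image'][130:265,265:390],None,fx=4,fy=4)[...,::-1])
E
```

```text
(292.3968505859375, 156.16506958007812) (12.71955394744873, 14.184602737426758)
(360.9030456542969, 157.82765197753906) (14.124677658081055, 14.526958465576172)
(291.7150573730469, 241.30914306640625) (9.766926765441895, 13.108726501464844)
(356.6942138671875, 242.4832305908203) (11.370875358581543, 12.081762313842773)
[[0.6179 0.3059]
 [0.6561 0.2471]
 [0.5413 0.2568]
 [0.5803 0.1974]] [0.59890741 0.25177829]
1 0 0.0701 -56.98349977151045
2 0 0.091 -147.35254222036426
2 1 0.1153 175.16737296975387
3 0 0.1148 -109.12857726175392
3 1 0.0906 -146.79942442022968
3 2 0.071 -56.66182566616713
```

View pics/w12c.png

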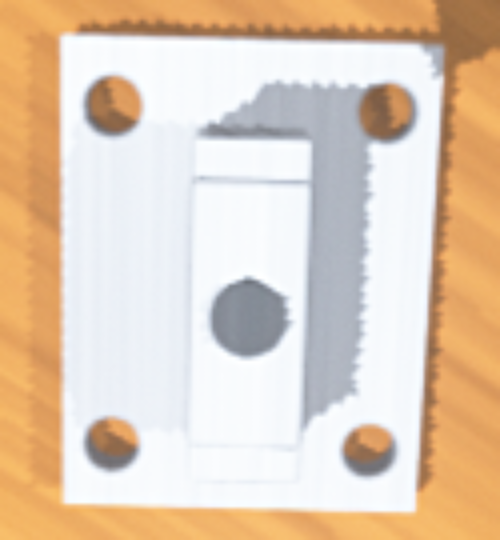

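```bash
python3 -m pendant '[[[3,-1,-38,0,0,-0.016,0],[3,-1,-78,0,0,-0.016,0],[3,-1,-118,0,0,-0.016,0],[3,-1,-155,0,0,-0.016,0],[3,-1,-165,0,0,-0.016,0]]]';python3 -m pendant '[[[0,0,0,0,0,0,0],[0,0,0,0,0,0,0]]]'
python3 - <<'E'
from h import *
p=viewer.capture('wrist');save(p,'w13.png');np.savez('w13.npz',**p);o=arm.get_obs();print(o['ee_pos'],o['tcp_rot'])
c=cloud(p)
m=(c[...,2]>.05)&(c[...,2]<.066)&(np.hypot(c[...,0]-.6,c[...,1]-.252)<.05)
q=c[m];print(len(q),np.median(q[:,2]),cv2.minAreaRect((q[:,:2]*1000).astype(np.float32)))
E
```

```text
clock: 16.75
ee_pos: [0.5959, 0.2472, 0.0679]
tcp_rot: [-1.574, -0.01, -2.564]
contact_force: [-0.2, -0.7, -1.5]
opening: 0.0853
clock: 16.92
ee_pos: [0.5956, 0.2456, 0.0679]
tcp_rot: [-1.574, -0.012, -2.565]
contact_force: [0.5, 0.3, 0.3]
opening: 0.0852
[0.59670891 0.24637491 0.06994188] [-1.57332998 -0.00869422 -2.56477451]
9755 0.05994328102072008 ((599.7628173828125, 251.72189331054688), (82.4198989868164, 28.07887840270996), 32.93603515625)
```

View pics/w13.png

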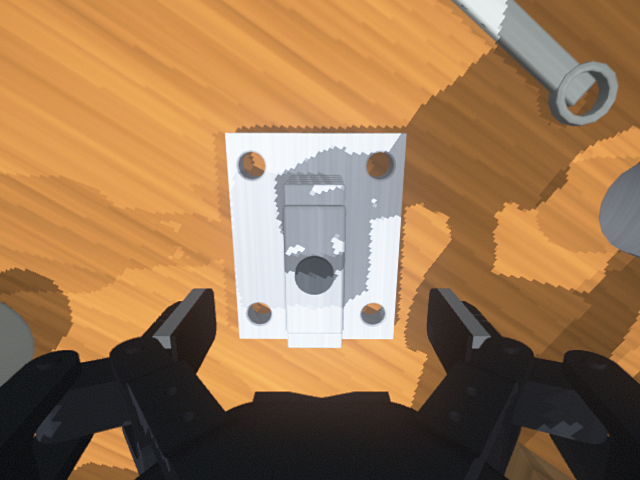

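```bash
python3 -m pendant '[[[1,3,-10,0.004,-0.007,0,0],[3,5,-20,0.004,-0.007,0,0],[3,5,-30,0.004,-0.007,0,0],[3,5,-30,0.004,-0.007,0,0],[3,5,-30,0.004,-0.007,0,0]]]';python3 -m pendant '[[[0,0,0,0,0,0,0],[0,0,0,0,0,0,0],[0,0,0,0,0,0,0]]]'
```

```text
clock: 17.38
ee_pos: [0.599, 0.2513, 0.0387]
tcp_rot: [-1.573, -0.003, -2.564]
contact_force: [0.6, 0.3, 0.2]
opening: 0.0855
clock: 17.63
ee_pos: [0.5992, 0.2515, 0.0391]
tcp_rot: [-1.573, -0.002, -2.564]
contact_force: [0.9, -0.3, -0.0]
opening: 0.0857
```

```bash
python3 -m pendant '[[[0,0,-7,0,0,0,0],[0,0,-14,0,0,0,0],[0,0,-14,0,0,0,0],[0,0,-14,0,0,0,0]]]';python3 -m pendant '[[[0,0,0,0,0,0,255],[0,0,0,0,0,0,255],[0,0,0,0,0,0,255],[0,0,0,0,0,0,255],[0,0,0,0,0,0,255]]]';python3 -m pendant '[[[0,0,0,0,0,0,255],[0,0,0,0,0,0,255],[0,0,0,0,0,0,255],[0,0,0,0,0,0,255]]]'; python3 -m pendant '[[[0,0,5,0,0,0,255],[0,0,10,0,0,0,255],[0,0,20,0,0,0,255],[0,0,30,0,0,0,255],[0,0,30,0,0,0,255]]]'
python3 - <<'E'
from h import *
p=viewer.capture('wrist');save(p,'w14.png');np.savez('w14.npz',**p);o=arm.get_obs();print(o['ee_pos'],o['tcp_rot'],o['contact_force'],o['opening'])
E
```

```text
clock: 17.97
ee_pos: [0.5985, 0.2512, 0.0238]
tcp_rot: [-1.574, -0.004, -2.564]
contact_force: [0.3, 0.1, 0.1]
opening: 0.0855
clock: 18.38
ee_pos: [0.5986, 0.2515, 0.0244]
tcp_rot: [-1.574, -0.003, -2.564]
contact_force: [0.9, 0.1, -1.5]
opening: 0.0273
clock: 18.72
ee_pos: [0.5985, 0.2516, 0.0243]
tcp_rot: [-1.574, -0.004, -2.564]
contact_force: [0.1, 1.7, -1.5]
opening: 0.0272
clock: 19.13
ee_pos: [0.6, 0.2521, 0.0579]
tcp_rot: [-1.573, 0.001, -2.564]
contact_force: [0.8, 0.8, -5.1]
opening: 0.027
[0.59981276 0.25202213 0.05694968] [-1.57325858e+00  4.32322528e-04 -2.56420692e+00] [ 0.92258269  0.40048434 -6.0701163 ] 0.027114151539387735
```

View pics/w14.png

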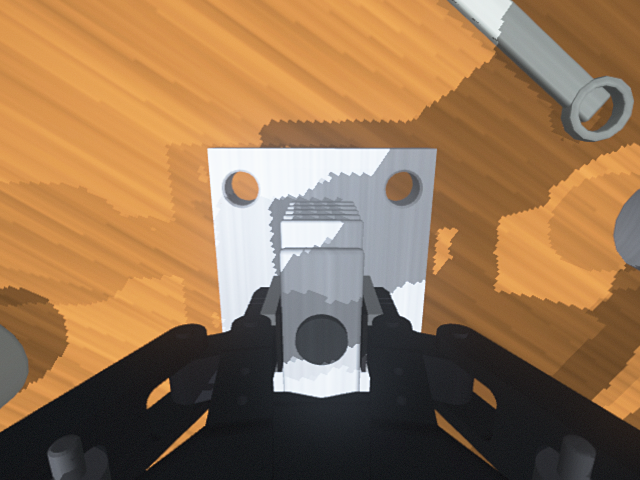

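Held: opening 27 mm, and the load reads about 5 to 6 N. Now lift, then over the tube.

```bash
python3 -m pendant '[[[0,0,30,0,0,0,255],[0,0,65,0,0,0,255],[0,0,100,0,0,0,255],[0,0,135,0,0,0,255],[0,0,155,0,0,0,255]]]';python3 -m pendant '[[[-1,-25,0,0,0,-0.03,255],[-2,-55,0,0,0,-0.07,255],[-3,-87,0,0,0,-0.11,255],[-4,-120,0,0,0,-0.15,255],[-5,-153,0,0,0,-0.19,255]]]'
python3 - <<'E'
from h import *
p=viewer.capture('scene');save(p,'s15.png')
p=viewer.capture('wrist');save(p,'w15.png');o=arm.get_obs();print(o['ee_pos'],o['tcp_rot'],o['contact_force'],o['opening'])
E
```

```text
clock: 19.6
ee_pos: [0.6006, 0.2523, 0.2174]
tcp_rot: [-1.572, 0.006, -2.564]
contact_force: [1.2, 1.0, -4.4]
opening: 0.0271
clock: 20.02
ee_pos: [0.5952, 0.098, 0.2172]
tcp_rot: [-1.572, 0.006, -2.756]
contact_force: [0.9, 0.1, -6.8]
opening: 0.0269
[0.59552696 0.0941156  0.21744031] [-1.56906806  0.00533226 -2.76128145] [ 0.83174761  0.51726199 -5.07349291] 0.026975237906202685
```

View pics/s15.png

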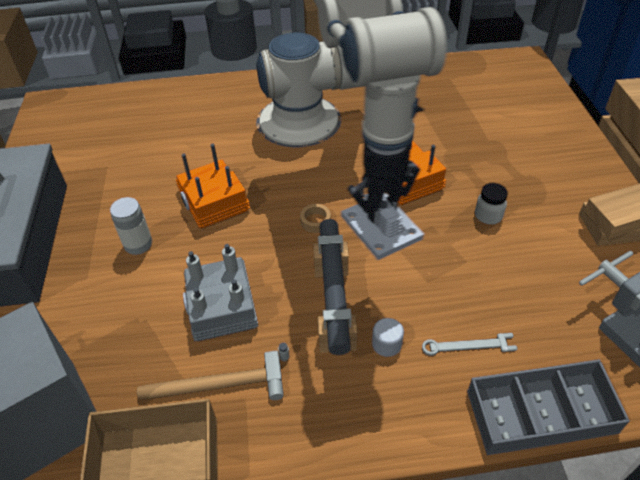

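The cover is level at about 193 mm, and all four sleeves are on at scene (195,262), (230,253), (197,300) and (236,290). I'll cross over the tube now.

```bash
python3 -m pendant '[[[-1,-33,0,0,0,-0.03,255],[-2,-67,0,0,0,-0.06,255],[-3,-101,0,0,0,-0.1,255],[-4,-135,0,0,0,-0.14,255],[-5,-169,0,0,0,-0.18,255]]]';python3 -m pendant '[[[-1,-33,0,0,0,-0.02,255],[-2,-66,0,0,0,-0.04,255],[-2,-98,0,0,0,-0.07,255],[-3,-125,0,0,0,-0.07,255],[-3,-140,0,0,0,-0.07,255]]]';python3 -m pendant '[[[0,0,0,0,0,0,255],[0,0,0,0,0,0,255],[0,0,0,0,0,0,255]]]'
python3 - <<'E'
from h import *
p=viewer.capture('wrist');save(p,'w16.png');np.savez('w16.npz',**p);o=arm.get_obs();print(o['ee_pos'],o['tcp_rot'],o['contact_force'],o['opening']);np.save('w16o.npy',np.r_[o['ee_pos'],o['tcp_rot']])
E
```

```text
clock: 20.53
ee_pos: [0.5903, -0.076, 0.2174]
tcp_rot: [-1.569, 0.005, -2.943]
contact_force: [1.2, -0.4, -6.3]
opening: 0.0276
clock: 20.95
ee_pos: [0.5866, -0.2192, 0.2169]
tcp_rot: [-1.568, 0.004, -3.015]
contact_force: [-0.0, -0.0, -5.9]
opening: 0.0271
clock: 21.2
ee_pos: [0.5868, -0.2181, 0.2167]
tcp_rot: [-1.569, 0.004, -3.014]
contact_force: [0.8, 0.4, -5.7]
opening: 0.0272
[ 0.58692334 -0.21773172  0.21683287] [-1.56909065  0.00453845 -3.0136309 ] [-0.44766533  0.39265964 -6.40534569] 0.02705416186555123
```

View pics/w16.png

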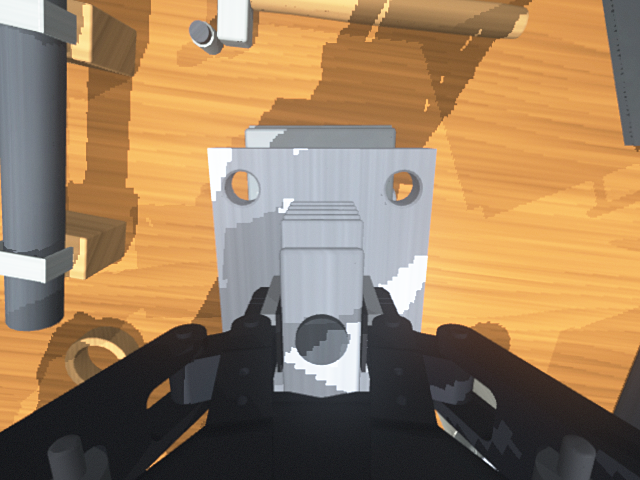

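```bash
python3 - <<'E'
from h import *
p=dict(np.load('w16.npz'));o=np.load('w16o.npy')
z=o[2]-.0243+.014
h=ray(p,[(242,187),(404,187)],z)[:,:2];print(h,np.linalg.norm(h[0]-h[1]))
d=h[0]-h[1]; a=np.arctan2(*(d)[::-1])-np.pi/2; 
X=np.array([np.cos(a),np.sin(a)]);print('yaw',a,'centre',h.mean(0)-.045*X)
for n in['top','scene']:
  q=viewer.capture(n);save(q,n+'17.png');c=cloud(q)
  m=(c[...,2]>z-.008)&(c[...,2]<z+.008)&(np.hypot(c[...,0]-.587,c[...,1]+.217)<.1)
  print(n,cv2.minAreaRect((c[m][:,:2]*1000).astype(np.float32)),np.median(c[m][:,2]))
q=c=None
E
```

```text
[[ 0.62882261 -0.17761406]
 [ 0.63782208 -0.24800912]] 0.0709679783486297
yaw 0.12715268278224823 centre [ 0.58868563 -0.21851805]
top ((586.6617431640625, -218.04141235351562), (125.1147689819336, 97.34539794921875), 7.081275939941406) 0.20670546518420396
scene ((591.0032348632812, -216.97393798828125), (128.15196228027344, 96.84272766113281), 7.176227569580078) 0.2043598138656661
```

View pics/scene17.png

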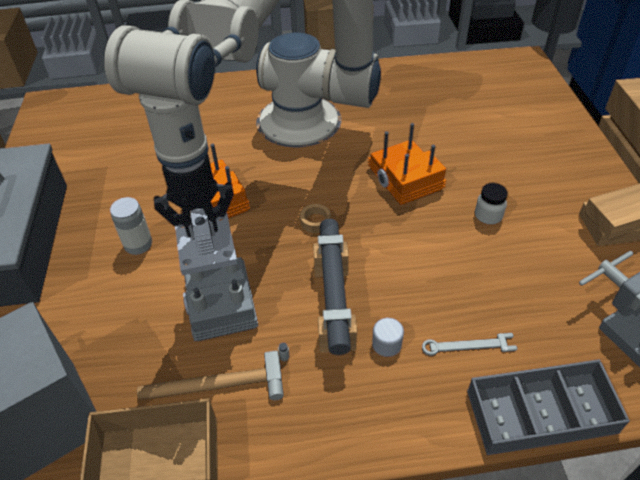

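Every camera puts the cover within about 2 to 3 mm of the stud centre, with yaw matching. I'll correct by (-1.5, +2) mm and lower it to 15 mm above the tips.

```bash
python3 -m pendant '[[[-0.5,0.5,-8,0,0,0,255],[-1,1,-18,0,0,0,255],[-1.5,2,-28,0,0,0,255],[-1.5,2,-38,0,0,0,255],[-1.5,2,-40,0,0,0,255]]]';python3 -m pendant '[[[0,0,0,0,0,0,255],[0,0,0,0,0,0,255],[0,0,0,0,0,0,255]]]'
```

```text
clock: 21.77
ee_pos: [0.5843, -0.215, 0.1731]
tcp_rot: [-1.571, 0.0, -3.013]
contact_force: [-0.6, -0.3, -6.2]
opening: 0.0271
clock: 22.02
ee_pos: [0.5844, -0.215, 0.1732]
tcp_rot: [-1.571, 0.0, -3.013]
contact_force: [-0.7, 0.1, -5.3]
opening: 0.0274
```

```bash
python3 -m pendant '[[[1,-1,-4,0,0,0,255],[1,-1,-8,0,0,0,255],[1,-1,-8,0,0,0,255],[1,-1,-8,0,0,0,255]]]';python3 -m pendant '[[[0,0,0,0,0,0,255],[0,0,0,0,0,0,255],[0,0,0,0,0,0,255],[0,0,0,0,0,0,255],[0,0,0,0,0,0,255]]]'
python3 - <<'E'
from h import *
o=arm.get_obs();print(o['ee_pos'],o['tcp_rot'],o['contact_force'],o['opening'],abs(o['dq']).max())
p=viewer.capture('wrist');save(p,'w18.png');z=o['ee_pos'][2]-.0243+.014
for n in['top','scene']:
  q=viewer.capture(n);save(q,n+'18.png');c=cloud(q)
  m=(c[...,2]>z-.008)&(c[...,2]<z+.008)&(np.hypot(c[...,0]-.587,c[...,1]+.217)<.1)
  print(n,cv2.minAreaRect((c[m][:,:2]*1000).astype(np.float32)),np.median(c[m][:,2]))
cv2.imwrite('pics/s18c.png',cv2.resize(q['image'][160:350,130:290],None,fx=3,fy=3,interpolation=cv2.INTER_CUBIC)[...,::-1])
E
```

```text
clock: 22.35
ee_pos: [0.5852, -0.216, 0.1647]
tcp_rot: [-1.572, -0.0, -3.013]
contact_force: [-0.2, -0.1, -5.8]
opening: 0.0271
clock: 22.77
ee_pos: [0.5852, -0.216, 0.1648]
tcp_rot: [-1.572, -0.0, -3.013]
contact_force: [0.3, -0.6, -7.0]
opening: 0.0273
[ 0.58524082 -0.21604509  0.16484494] [-1.57150843e+00 -1.78503683e-04 -3.01314013e+00] [ 0.28132443 -0.64393783 -6.97219857] 0.027283317177009072 0.0021282049782324714
top ((585.4063110351562, -215.38235473632812), (122.54180908203125, 96.33941650390625), 7.268241882324219) 0.1546549941737454
scene ((597.2625122070312, -214.32225036621094), (111.35294342041016, 96.90187072753906), 7.46429967880249) 0.15197964938245256
```

View pics/s18c.png

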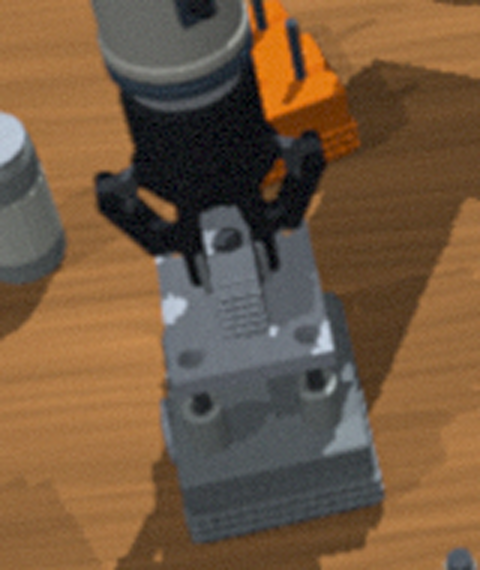

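View pics/w18.png

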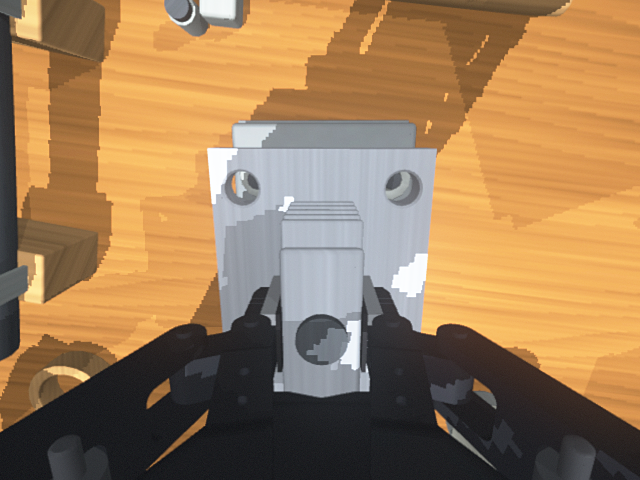

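The cover is level and still. Top camera: cover centre (585.4, -215.4) mm against stud centre (584.8, -215.8) mm. The sleeve rings are visible through the holes in the wrist view at (243,185) and (405,187).

```bash
python3 -c "
from plant import arm
print(arm.close_job())"
```

```text
the job is handed in; nothing more can be done
None
```

I finished all the steps and handed the job in at about 23 s of the 72 s; the system reports no verdict.

- **Sleeves:** The short loose sleeve is on the bare upper-deck stud and the long one is on the bare lower-deck stud. Each was pressed to the deck with about 11 N at the expected height, then released. All four sleeve tops then read level, 107.1–107.7 mm in one wrist-camera view. That is about 1 mm above the nominal 106 mm, which is within the calibration.
- **Cover:** I carried it over the tube with its underside about 193 mm up, against the tube clamps' top at 98 mm. It is still held, with the opening at 27 mm and a downward load of about 6–7 N.
- **Final position:** The underside is about 15.5 mm above the stud tips. It is level to about 0.001 rad and turned to within about 0.01 rad of the crankcase. The joints were still, at 0.002 rad/s or less.

**Where the cameras disagreed:**
- **Top camera:** it puts the final cover centre within 1 mm of the stud centre.
- **Scene camera:** it reads about 3–4 mm further in x throughout. Its last cover outline was cut short by the gripper (111 mm instead of 124 mm), so I did not use it for the final position.
- **Wrist camera:** it showed about 1.2 mm of bias along the jaws, and I cancelled that by using relative measurements.

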